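# Count the loan and hold up the stamp tray

## Task

The stamp tray is going out on loan: first swing the lever of the desk counter away from the robot all the way to its stop and let it spring fully back, then pick the carrying tray up by its handle and lift it clear of the desk, keeping it level so that the two stamps stay standing and the tape roll stays flat in it. Finish while still holding the tray steady and level in the air, its underside about 15 cm above the desk, ready for someone to take it from you; do not put it down or let go. Leave the stapler, bell and key tag where they are.

Things in the scene. Friction and masses are not known exactly. Their poses are not given: they have to be found in the camera images.
- counter: Desk counter fixed to the desk: grey housing 84 x 52 mm, top at 62 mm, on a dark plate 104 (x) x 84 (y) mm, with a window of blank white wheels in its front (-x) face. Origin: centre of the plate's underside; z up, +x the way the lever is swung (away from the robot, turned with the counter). The lever stands on its right (-y) side; pivot axis along y at (15, -36, 42) mm.
- lever (a joint): Angle of the counter's lever: 0 at rest (leaning 0.45 rad to the counter's -x from upright), 0.9 rad at the stop (leaning 0.45 rad to +x). A spring drives it back to 0 when let go; about 1 to 2 N at the bar swings it, then the stop is rigid. It may be pushed with the closed fingertips from above, from its -x side.
- lever_bar (a point): Centre of the black cross bar at the lever's upper end, 75 mm from the pivot: 15 mm thick, 40 mm long along the counter's y. 110 mm above the desk at rest and at the stop, 117 mm when upright; travels 65 mm horizontally. At rest it lies at (-18, -36, 110) mm from the counter's origin, at the stop at (48, -36, 110) mm.
- tray: Loose grey carrying tray, 120 (x) x 190 (y) mm, walls 28 mm high and 4 mm thick, floor 4 mm thick, 0.17 to 0.35 kg empty. Origin: centre of the underside; z up. An upright plate 56 mm wide (x), 6 mm thick (y) stands in the middle and carries the handle. Stands on the desk at the start.
- tray_handle (a point): Centre of the tray's handle, 110 mm above the underside: a grey bar 70 mm long along the tray's x, 16 mm thick along the tray's y, 20 mm high. Grip it across its thickness (fingers closing along the tray's y) from above, at its middle; 40 N or more holds the tray level.
- stamp_a: Wooden stamp standing upright on its face in the tray's +y half: foot 21 x 46 x 17 mm, turned handle, 71 mm high in all, 35 g. Origin: centre of its underside; z up its handle. It stands loose on the tray's floor.
- stamp_b: A second such stamp, standing beside the first (further to the tray's -x).
- tape_roll: White roll of tape, 64 mm diameter, 18 mm high, 50 g, lying loose and flat in the tray's -y half. Origin: centre of its underside.
- stapler: Red stapler, 32 x 131 x 38 mm, at the back of the desk. A bystander. Origin: centre of its underside.
- bell: Desk bell, 86 mm diameter, 64 mm high, near the robot. A bystander. Origin: centre of its underside.
- key_tag: Key tag, 25 x 89 x 11 mm, lying at the back of the desk. A bystander. Origin: centre of its underside.

How it is judged:
By the outcome, as a careful person would: the job done as asked, in the order asked, and still so for the second after the job is handed in, while the arm keeps its last pose, push and grip.
It also fails if it takes over 48 s, if anything falls off the work surface, if the arm or the gripper's body presses on something with over 40 N, if the wrist force passes 120 N, or if a joint passes its speed limit or range.

## Robot

A 6-joint arm with a two-finger parallel gripper is mounted at the origin on the work surface; the furniture and walls round the work are solid. World frame = base frame: x ahead of the robot, y to its left, z up, the work surface at z = 0. Lengths are in m, angles in rad, forces in N, time in s.
With the tool pointing down it reaches from about 0.375 to 0.9 m from the base axis. Payload 3.1 kg.
Tool frame: the origin (TCP) lies midway between the tips of the shut fingers; the grasp point (between the pads) lies robot.grip_depth behind it (robot.grip_depth is the distance from the TCP to the grasp point, in m); z points along the fingers, y is the line along which they close (so a half turn about z gives the same grasp; the last joint's range is limited). The gripper opens to 87 mm and grips with 3 to 60 N. Pads are 19 mm wide; open, the fingers measure 117 mm over their backs; the gripper's body (75 mm by 190 mm) begins 51 mm behind the grasp point.
Start: joints at [-1.462, 0.527, 1.433, -0, 1.181, -0.178], TCP at [0.177, -0.599, 0.223] pointing down, gripper open.
Joint ranges: [-3.08, 3.08], [-0.75, 2.2], [0.22, 2.44], [-1.43, 4.57], [0, 2.65], [-2.85, 2.85]. Speed limits (rad/s): [2.79, 2.79, 3.14, 3.14, 3.14, 3.14].

## Interface

Orientations are given as a unit quaternion [x, y, z, w].
In Python, from rig import robot gives the robot as it stands.
- The arm moves only by the tool creep_tool, called after ">>>" in YAML: its name, and indented under it one key for each argument. Schema: {"type":"object","properties":{"segments":{"type":"string"},"aperture":{"type":"number"},"grip_force":{"type":"number"},"only":{"type":"string"},"quiet":{"type":"boolean"},"lines":{"type":"string"}},"required":["segments"],"additionalProperties":false}. segments is a string of 1 to 20 rows, parted by semicolons, with the numbers parted by spaces; each row has 4 numbers: dx, dy, dz in m, then a turn about the tool's z in rad; each row shifts and turns the commanded pose from where the row before left it, along the tool's axes as they then stand; what a row does not reach is not made up. A row lasts 1/12 s, in which the tool goes at most 0.0417 m and 0.125 rad, less where a joint would pass 70% of its speed; a pose out of reach is approached as far as the arm can. aperture is the finger opening in m, set as the call begins (left out keeps the last). The fingers move at their own pace and stop on an object; grip_force is the grip in N (left out, the last holds). Time passes only in rows, so rows that do not move let the fingers close. The tool returns the time, the measured TCP pose, the force, the opening and the grip force at its end. only (a regular expression) keeps the lines of the reply that match it, lines (a string "A,B") keeps lines A to B, and quiet returns only ok. Input that does not fit is refused with a message, and nothing moves.
- robot.get_obs(): the state, without advancing time (a new reading comes with each control period).
- robot.camera(name): name is "side" or "top" or "wrist"; returns a dict with "img" (384x512x3 uint8, red, green, blue), "fx", "fy", "cx", "cy" (pixels), "xyz" and "attitude" of the camera in the world. Camera axes: x right, y down, z forward; pixel columns grow to the right and rows downward; lengths in m; the calibration is good to about 2 mm. A picture is of the moment at which its call begins. There is no depth.
- robot.hand_in(): hands the job in; it is judged then, once.
The state is a dict: "time": time; "q": joint angles; "joint_velocities": joint speeds; "joint_torque": joint torques, N m; "position": TCP position; "tool_rot": TCP orientation; "ft_force": force on the tool from outside, world axes, zero at the start; "moment": the same for the moment, N m; "grip_width": finger opening in m; "grip_force": force on a finger pad.
Only numpy, scipy, OpenCV 4.12 (cv2) and the standard library are available. Lean on these libraries where they do the work, as an engineer would, in place of code of your own. Each camera call takes 0.05 s, during which the arm holds its last target. There are 200 camera calls.

## Working session

There is one attempt and no reset: what is moved stays moved. The work goes in short steps, Python scripts to look and compute and a tool call to move; the robot and the scene stay as the last step left them, time stands still between calls to the robot, and variables do not carry over. Pictures are saved under pics/ and viewed, at most 10 in all, crops included, and the job is handed in when it is done.

```bash
mkdir -p pics; ls
```

Run:
```python
from rig import robot
import cv2,numpy as np
o=robot.get_obs();print({k:np.round(v,3).tolist() for k,v in o.items()},robot.grip_depth)
for n in("top","side"):
    c=robot.camera(n);cv2.imwrite(f"pics/{n}0.png",c["img"][:,:,::-1])
    print(n,{k:np.round(v,4).tolist() for k,v in c.items() if k!="img"})
```

```text
pics
{'time': 0.0, 'q': [-1.462, 0.528, 1.434, -0.0, 1.181, -0.178], 'joint_velocities': [0.001, 0.001, 0.001, 0.001, -0.0, -0.001], 'joint_torque': [-0.001, -44.005, -17.659, 0.063, 0.058, -0.0], 'position': [0.177, -0.599, 0.222], 'tool_rot': [0.99, 0.143, 0.0, -0.001], 'ft_force': [-0.226, 0.145, -0.164], 'moment': [0.021, 0.026, 0.01], 'grip_force': 0.0, 'grip_width': 0.087} 0.0187
top {'fx': 422.4582, 'fy': 422.4582, 'cx': 256.5568, 'cy': 186.4862, 'xyz': [0.4667, -0.0411, 0.9302], 'attitude': [-0.7037, 0.7102, -0.0104, 0.0172]}
side {'fx': 483.4942, 'fy': 483.4942, 'cx': 256.7233, 'cy': 193.9185, 'xyz': [0.2272, 0.5283, 0.6731], 'attitude': [-0.2028, 0.8935, -0.3909, 0.0876]}
```

View pics/top0.png

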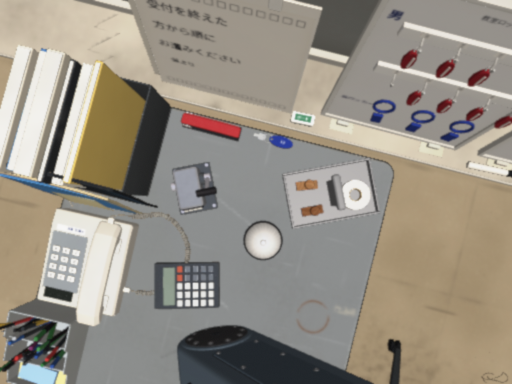

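View pics/side0.png

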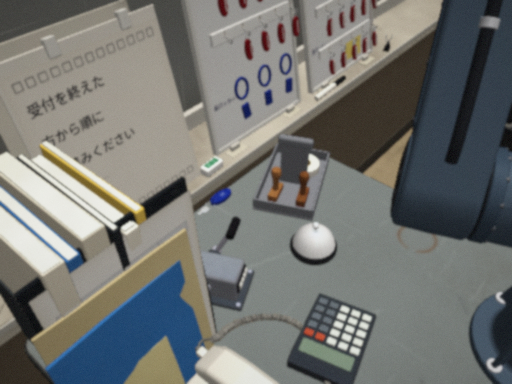

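The top view shows the counter at about (194,188) with its black bar at about (206,190), the tray at about (330,194) with its handle at about (336,193), and the bell at (263,240). The side view shows the bar at about (233,228) and the handle at about (295,146). I'll enlarge the area around the counter and tray.

Create h.py:
```python
import numpy as np,cv2
from scipy.spatial.transform import Rotation as R
def ray(c,u,v):
    return c["xyz"],R.from_quat(c["attitude"]).apply([(u-c["cx"])/c["fx"],(v-c["cy"])/c["fy"],1])
def plane(c,u,v,z):
    p,d=ray(c,u,v);p=np.array(p);return p+d*(z-p[2])/d[2]
def tri(c1,a,c2,b):
    p,d=ray(c1,*a);q,e=ray(c2,*b);p=np.array(p);q=np.array(q)
    s=np.linalg.lstsq(np.c_[d,-e],q-p,rcond=None)[0]
    x=p+s[0]*d;y=q+s[1]*e;return (x+y)/2,np.linalg.norm(x-y)
def proj(c,P):
    x=R.from_quat(c["attitude"]).inv().apply(np.array(P)-c["xyz"]);return c["fx"]*x[0]/x[2]+c["cx"],c["fy"]*x[1]/x[2]+c["cy"]
```

Run:
```python
from rig import robot
import cv2,numpy as np
a=cv2.imread("pics/top0.png");b=cv2.imread("pics/side0.png")
t=cv2.resize(a[150:235,160:245],None,fx=4.6,fy=4.6,interpolation=2)
u=cv2.resize(a[150:235,280:385],None,fx=3.7,fy=4.6,interpolation=2)
s=cv2.resize(b[125:310,190:340],None,fx=2.6,fy=2.6,interpolation=2)[:391]
w=np.hstack([t,u]); cv2.imwrite("pics/z.png",w);print(w.shape)
```

```text
(391, 779, 3)
```

View pics/z.png

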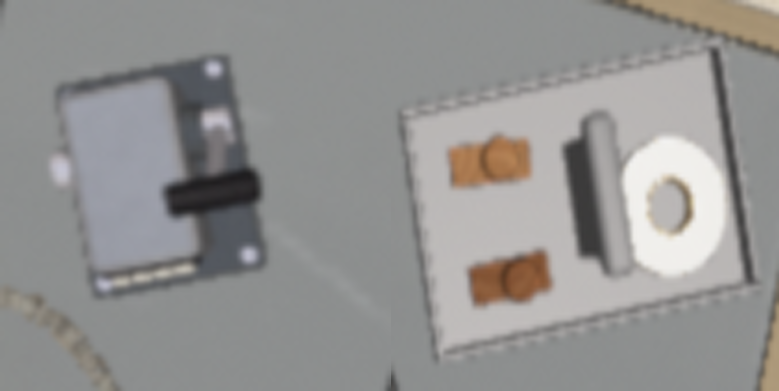

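The zoomed picture shows the plate corners, the bar centre at crop (213,193), the tray rim corners, and the handle's top ends at crop (598,115) and (620,272). I'll convert these to world points.

Run:
```python
from rig import robot
from h import *
c=robot.camera("top");s=robot.camera("side")
A=lambda x,y:(160+x/4.6-.4,150+y/4.6-.4); B=lambda x,y:(280+(x-391)/3.7-.4,150+y/4.6-.4)
r=lambda v:np.round(v,4)
pl=np.array([plane(c,*A(*p),.004) for p in [(57,88),(228,58),(265,265),(97,297)]])
print("plate",r(pl),r(pl.mean(0)),[r(np.linalg.norm(pl[i]-pl[i-1])) for i in range(4)])
d=pl[0]+pl[1]-pl[2]-pl[3];yc=np.arctan2(d[1],d[0]);print("yaw",yc)
C,S=np.cos(yc),np.sin(yc);m=pl.mean(0)
for x in(-.018,.048):print("bar pred",r(m[:2]+[C*x+S*.036,S*x-C*.036]))
print("bar meas",r(plane(c,*A(213,193),.1125)))
print("bar tri",tri(c,A(213,193),s,(233,228)))
t=np.array([plane(c,*B(*p),.028) for p in [(403,113),(718,43),(752,285),(440,355)]])
print("tray",r(t),r(t.mean(0)),[r(np.linalg.norm(t[i]-t[i-1])) for i in range(4)])
d=t[0]+t[1]-t[2]-t[3];d2=t[0]+t[3]-t[1]-t[2];print("yaw",np.arctan2(d[1],d[0]),np.arctan2(-d2[0],d2[1]))
h=[plane(c,*B(*p),.118) for p in [(598,113),(620,275)]];print("handle",r(h),r((h[0]+h[1])/2),np.linalg.norm(h[0]-h[1]))
print("bell",r(plane(c,263,240,.06)))
o=robot.get_obs();print(R.from_quat(o["tool_rot"]).as_matrix().round(3))
```

```text
plate [[0.5436 0.1535 0.004 ]
 [0.5572 0.0715 0.004 ]
 [0.4581 0.0543 0.004 ]
 [0.4436 0.1345 0.004 ]] [0.5007 0.1035 0.004 ] [np.float64(0.1018), np.float64(0.0831), np.float64(0.1006), np.float64(0.0815)]
yaw 0.17977714359104843
bar pred [0.4894 0.0648]
bar pred [0.5543 0.0766]
bar meas [0.4896 0.0649 0.1125]
bar tri (array([0.48945075, 0.06537128, 0.10778259]), np.float64(0.0006780401256459079))
tray [[ 0.5277 -0.089   0.028 ]
 [ 0.5585 -0.2712  0.028 ]
 [ 0.4461 -0.2886  0.028 ]
 [ 0.4153 -0.109   0.028 ]] [ 0.4869 -0.1895  0.028 ] [np.float64(0.1141), np.float64(0.1848), np.float64(0.1138), np.float64(0.1822)]
yaw 0.16461128682177578 0.16867315266992264
handle [[ 0.5206 -0.1855  0.118 ]
 [ 0.4529 -0.1958  0.118 ]] [ 0.4868 -0.1907  0.118 ] 0.06849447110499451
bell [ 0.3906 -0.0451  0.06  ]
[[ 0.959  0.283 -0.   ]
 [ 0.283 -0.959  0.001]
 [ 0.    -0.001 -1.   ]]
```

>>> creep_tool:
  segments: "0 0 0 0.11;0.031 -0.02 0 0;0.031 -0.02 0 0;0.031 -0.02 0 0;0.031 -0.02 0 0;0.031 -0.02 0 0;0.031 -0.02 0 0;0.031 -0.02 0 0;0.031 -0.02 0 0;0.031 -0.02 0 0;0.031 -0.02 0 0"
  aperture: 0
  grip_force: 10

```text
time: 1.12
position: [0.4479, -0.3465, 0.2225]
tool_rot: [0.996, 0.088, -0.0, -0.0]
ft_force: [0.2, -0.4, 0.2]
grip_width: 0.0218
grip_force: 0.0
```

>>> creep_tool:
  segments: "0.006 -0.036 0 0;0.006 -0.036 0 0;0.006 -0.036 0 0;0.006 -0.036 0 0;0.006 -0.036 0 0;0.006 -0.036 0 0;0.006 -0.036 0 0;0.006 -0.036 0 0;0.006 -0.036 0 0;0.006 -0.036 0 0;0.006 -0.036 0 0;0 0 0 0;0 0 0 0"

```text
time: 2.2
position: [0.4417, 0.0551, 0.2226]
tool_rot: [0.996, 0.091, -0.0, 0.0]
ft_force: [0.5, -0.4, 0.3]
grip_width: 0.0007
grip_force: 0.0
```

Run:
```python
from rig import robot
from h import *
o=robot.get_obs();M=R.from_quat(o["tool_rot"]).as_matrix();print(M.round(3),o["position"],o["ft_force"])
print(M.T@(np.array([.449,.058,.092])-o["position"]))
```

```text
[[ 0.984  0.181 -0.   ]
 [ 0.181 -0.984 -0.   ]
 [-0.     0.    -1.   ]] [0.44169701 0.05508468 0.22257172] [ 0.50741315 -0.40553766  0.28320648]
[ 0.00772595 -0.00157963  0.13057037]
```

>>> creep_tool:
  segments: "0 0 0.033 0;0 0 0.033 0;0 0 0.033 0;0 0 0.031 0;0 0 0 0;0.01 0 0 0;0.01 0 0 0;0.01 0 0 0;0.01 0 0 0;0.01 0 0 0;0.01 0 0 0;0.01 0 0 0;0 0 0 0"

```text
time: 3.28
position: [0.5143, 0.066, 0.0932]
tool_rot: [0.996, 0.089, 0.002, 0.0]
ft_force: [-0.7, -0.6, 2.1]
grip_width: 0.0009
grip_force: 0.7
```

>>> creep_tool:
  segments: "0.007 0 0 0;0.006 0 0 0;0.005 0 0 0;0.003 0 0 0;0 0 0 0;0 0 0 0"

```text
time: 3.78
position: [0.5312, 0.0695, 0.0923]
tool_rot: [0.996, 0.088, -0.001, -0.0]
ft_force: [-2.6, 0.4, 0.1]
grip_width: 0.0003
grip_force: 1.2
```

>>> creep_tool:
  segments: "0.003 0 0 0;0.002 0 0 0;0 0 0 0;0 0 0 0"

```text
time: 4.12
position: [0.5326, 0.07, 0.0919]
tool_rot: [0.996, 0.089, -0.004, -0.0]
ft_force: [-7.8, -1.5, 1.2]
grip_width: 0.0002
grip_force: 3.9
```

>>> creep_tool:
  segments: "0.002 0 0 0;0 0 0 0;0 0 0 0"

```text
time: 4.37
position: [0.5329, 0.0701, 0.0918]
tool_rot: [0.996, 0.089, -0.006, -0.0]
ft_force: [-10.3, -3.0, 4.1]
grip_width: 0.0006
grip_force: 5.3
```

>>> creep_tool:
  segments: "0.003 0 0 0;0 0 0 0;0 0 0 0"

```text
time: 4.62
position: [0.5334, 0.0703, 0.0915]
tool_rot: [0.996, 0.089, -0.009, 0.0]
ft_force: [-14.0, -5.0, 6.3]
grip_width: 0.0003
grip_force: 7.5
```

Run:
```python
from rig import robot
from h import *
c=robot.camera("side");b=c["img"][:,:,::-1].copy()
for x in(-.018,.048):
    p=proj(c,[.5007+.984*x+.178*.036,.1035+.178*x-.984*.036,.11]);print(p)
cv2.imwrite("pics/s1.png",cv2.resize(b[170:320,180:330],None,fx=4,fy=4,interpolation=2))
```

```text
(np.float64(232.91983896229488), np.float64(226.83806956081327))
(np.float64(194.0885748889491), np.float64(218.97559238450668))
```

View pics/s1.png

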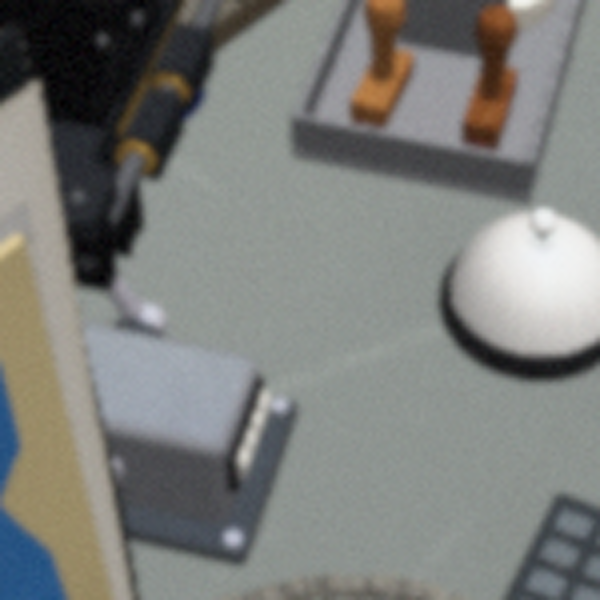

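The picture shows the lever leaning away, with its hub at about (150,318) in the crop. The arm is blocked at 14 N, so this is the stop. I'll back off so the lever springs back.

>>> creep_tool:
  segments: "-0.01 0 0 0;-0.015 0 0 0;-0.015 0 0 0;-0.015 0 0 0;-0.015 0 0 0;-0.015 0 0 0;-0.015 0 0 0;-0.01 0 0 0;0 0 0 0;0 0 -0.03 0;0 0 -0.03 0;0 0 -0.03 0;0 0 -0.03 0;0 0 -0.01 0;0 0 0 0;0 0 0 0"

```text
time: 6.0
position: [0.4348, 0.0517, 0.2233]
tool_rot: [0.996, 0.088, 0.002, 0.0]
ft_force: [-0.1, 0.0, -0.7]
grip_width: 0.0002
grip_force: 0.0
```

Run:
```python
from rig import robot
from h import *
o=robot.get_obs();M=R.from_quat(o["tool_rot"]).as_matrix();print(M.round(3),o["position"],o["ft_force"])
print(M.T@(np.array([.487,-.1903,.225])-o["position"]))
c=robot.camera("side");b=c["img"][:,:,::-1].copy()
cv2.imwrite("pics/s2.png",cv2.resize(b[170:320,180:330],None,fx=3,fy=3,interpolation=2))
```

```text
[[ 0.984  0.176  0.004]
 [ 0.176 -0.984 -0.   ]
 [ 0.004  0.001 -1.   ]] [0.43482068 0.05171033 0.22331998] [-0.08229462  0.03918652 -0.74726421]
[ 0.00880302  0.24741696 -0.0013629 ]
```

View pics/s2.png

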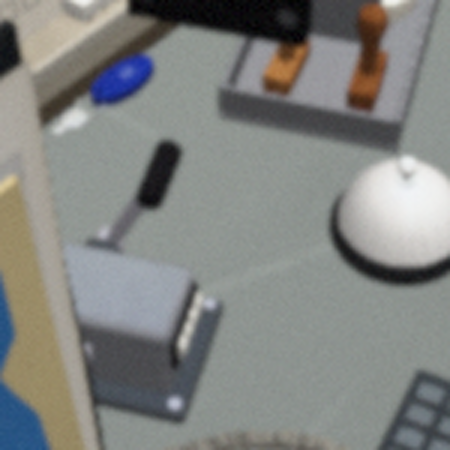

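The lever is back at rest, with its bar at about (233,228), the same as at the start. Next I go above the tray handle.

>>> creep_tool:
  segments: "0.001 0.031 0 0.01;0.001 0.031 0 0;0.001 0.031 0 0;0.001 0.031 0 0;0.001 0.031 0 0;0.001 0.031 0 0;0.001 0.031 0 0;0.001 0.03 0 0;0 0 0 0;0 0 0 0;0 0 0 0"
  aperture: 0.087
  grip_force: 10

```text
time: 6.97
position: [0.4814, -0.1895, 0.2208]
tool_rot: [0.997, 0.083, -0.002, -0.002]
ft_force: [-0.0, 0.1, 0.6]
grip_width: 0.0658
grip_force: 0.0
```

Run:
```python
from rig import robot
from h import *
o=robot.get_obs();M=R.from_quat(o["tool_rot"]).as_matrix();print(M.round(4),o["position"],o["ft_force"])
print(M.T@(np.array([.487,-.1903,.0913])-o["position"]))
c=robot.camera("wrist");cv2.imwrite("pics/w1.png",c["img"][:,:,::-1])
for x in(-.035,.035):print(proj(c,[.487+.986*x,-.1903+.166*x,.12]))
```

```text
[[ 0.9862  0.1654 -0.0034]
 [ 0.1654 -0.9862  0.0028]
 [-0.0029 -0.0033 -1.    ]] [ 0.48139273 -0.1894799   0.22083794] [-0.03175887  0.11723457  0.61032398]
[0.00576516 0.00216334 0.12951554]
(np.float64(253.1900329438346), np.float64(211.84942514710846))
(np.float64(253.3109441663275), np.float64(135.47542554243373))
```

View pics/w1.png

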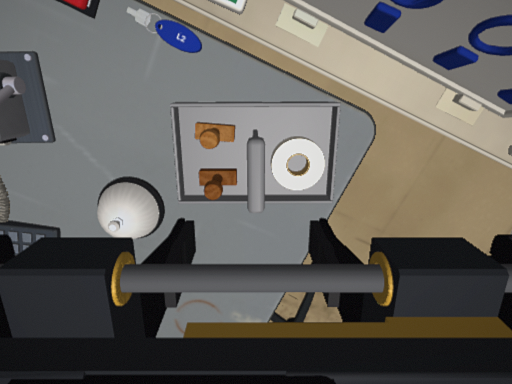

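The wrist view shows the handle vertical in the picture, from about (256,137) to (257,212). That is parallel to the tool's x axis and about 2 to 3 mm to the -y side of my estimate. I'll correct this slightly, descend and grip.

>>> creep_tool:
  segments: "0.006 0.004 0 0;0 0 0.02 0;0 0 0.02 0;0 0 0.02 0;0 0 0.02 0;0 0 0.02 0;0 0 0.015 0;0 0 0.01 0;0 0 0.005 0;0 0 0 0;0 0 0 0;0 0 0 0;0 0 0 0"
  aperture: 0.087

```text
time: 8.1
position: [0.4897, -0.1937, 0.0935]
tool_rot: [0.997, 0.083, 0.001, 0.001]
ft_force: [0.2, 0.1, 0.7]
grip_width: 0.0868
grip_force: 0.0
```

Run:
```python
from rig import robot
from h import *
o=robot.get_obs();M=R.from_quat(o["tool_rot"]).as_matrix();print(M.round(4),o["position"])
print(M.T@(np.array([.487,-.192,.0913])-o["position"]))
```

```text
[[ 0.9861  0.1661  0.0018]
 [ 0.1661 -0.9861 -0.0012]
 [ 0.0016  0.0015 -1.    ]] [ 0.4897317  -0.19366054  0.09351466]
[-0.00242143 -0.00209441  0.00220779]
```

>>> creep_tool:
  segments: "-0.0025 -0.002 0.002 0;0 0 0 0;0 0 0 0;0 0 0 0;0 0 0 0;0 0 0 0;0 0 0 0;0 0 0 0;0 0 0 0;0 0 0 0;0 0 0 0;0 0 0 0"
  aperture: 0.03
  grip_force: 10

```text
time: 9.1
position: [0.4863, -0.1918, 0.0905]
tool_rot: [0.997, 0.083, -0.0, -0.0]
ft_force: [0.8, 0.4, 0.9]
grip_width: 0.0308
grip_force: 0.0
```

>>> creep_tool:
  segments: "0 0 0 0;0 0 0 0;0 0 0 0;0 0 0 0;0 0 0 0;0 0 0 0;0 0 0 0;0 0 0 0"
  aperture: 0.0
  grip_force: 10

```text
time: 9.77
position: [0.4863, -0.1918, 0.0905]
tool_rot: [0.997, 0.083, 0.0, 0.0]
ft_force: [0.1, 0.5, -0.2]
grip_width: 0.0158
grip_force: 10.0
```

>>> creep_tool:
  segments: "0 0 0 0;0 0 0 0;0 0 0 0;0 0 0 0;0 0 0 0;0 0 0 0;0 0 0 0;0 0 0 0"
  aperture: 0.0
  grip_force: 55

```text
time: 10.43
position: [0.4863, -0.1919, 0.0905]
tool_rot: [0.997, 0.083, 0.0, 0.0]
ft_force: [0.6, -1.3, -0.7]
grip_width: 0.0158
grip_force: 55.0
```

Gripped at 16 mm opening and 55 N. Now a gentle 150 mm lift.

>>> creep_tool:
  segments: "0 0 -0.002 0;0 0 -0.004 0;0 0 -0.006 0;0 0 -0.008 0;0 0 -0.01 0;0 0 -0.01 0;0 0 -0.01 0;0 0 -0.01 0;0 0 -0.01 0;0 0 -0.01 0;0 0 -0.01 0;0 0 -0.01 0;0 0 -0.01 0;0 0 -0.01 0;0 0 -0.01 0;0 0 -0.008 0;0 0 -0.006 0;0 0 -0.004 0;0 0 -0.002 0"

```text
time: 12.02
position: [0.4864, -0.1918, 0.2411]
tool_rot: [0.997, 0.083, 0.0, 0.0]
ft_force: [0.5, -0.2, -4.3]
grip_width: 0.0152
grip_force: 55.0
```

>>> creep_tool:
  segments: "0 0 0 0;0 0 0 0;0 0 0 0;0 0 0 0;0 0 0 0;0 0 0 0"

```text
time: 12.52
position: [0.4862, -0.1917, 0.2402]
tool_rot: [0.997, 0.083, -0.0, -0.0]
ft_force: [0.6, 0.3, -3.7]
grip_width: 0.0154
grip_force: 55.0
```

Run:
```python
from rig import robot
from h import *
o=robot.get_obs();print(R.from_quat(o["tool_rot"]).as_matrix().round(4),o["moment"])
c=robot.camera("side");s=c["img"][:,:,::-1];w=robot.camera("wrist")["img"][:,:,::-1]
cv2.imwrite("pics/f1.png",np.hstack([s[:,110:510],w[:,60:460]]))
```

```text
[[ 9.861e-01  1.661e-01 -5.000e-04]
 [ 1.661e-01 -9.861e-01  3.000e-04]
 [-5.000e-04 -4.000e-04 -1.000e+00]] [-0.04237534 -0.0142872  -0.02388218]
```

View pics/f1.png

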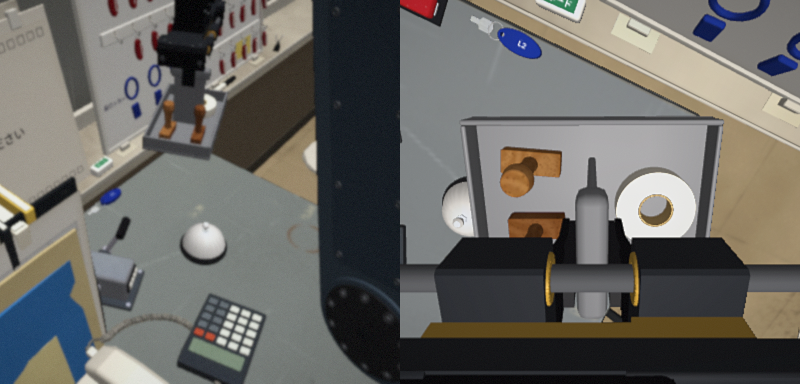

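The tray is in the air and level (its rim runs level at row 120 of the wrist view). Both stamps stand, the tape roll lies flat, and the underside is at about 0.15 m. I'm handing in.

>>> creep_tool:
  segments: "0 0 0 0;0 0 0 0;0 0 0 0;0 0 0 0;0 0 0 0;0 0 0 0"

```text
time: 13.12
position: [0.4863, -0.1918, 0.2406]
tool_rot: [0.997, 0.083, 0.0, 0.0]
ft_force: [0.6, 0.3, -3.8]
grip_width: 0.0159
grip_force: 55.0
```

```bash
python3 -c "
from rig import robot
print(robot.hand_in())"
```

```text
the job is handed in; nothing more can be done
None
```

The lever was swung to its stop and sprang fully back, and the arm was holding the tray steady and level about 15 cm above the desk, stamps standing and tape roll flat, when I handed in at 13 s; no verdict was returned.

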